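Unpin the straightedge and hold it level over its rests

ROBOT

A 7-joint arm with a two-finger parallel gripper is mounted at the origin on the work surface. World frame = base frame: x ahead of the robot, y to its left, z up, the work surface at z = 0. Lengths are in m, angles in rad, forces in N, time in s.
With the tool pointing down it reaches from about 0.4 to 0.85 m from the base axis. Payload 4.5 kg.
Tool frame: the origin (TCP) lies at the very end of the fingers, on their centre line; the grasp point (between the pads) lies 19 mm behind it; z points along the fingers, y is the direction in which the jaws open and shut (so a half turn about z gives the same grasp; the last joint's range is limited). The gripper opens to 85 mm and grips with 20 to 120 N. Pads are 22 mm wide; open, the fingers measure 114 mm over their backs; the gripper's body (76 mm by 85 mm) begins 54 mm behind the grasp point. The pads swing forward as they close: fully open they stand 13 mm farther back than shut.
Start: joints at [1.376, 0.689, -0.195, 1.565, 0.157, 0.902, -0.215], TCP at [0.142, -0.609, 0.231] pointing down, gripper open.
Joint ranges: [-3.01, 3.01], [-0.46, 2.08], [-1.47, 1.51], [0.13, 2.56], [-1, 4.14], [0.04, 2.09], [-2.66, 2.66]. Speed limits (rad/s): [2.57, 2.57, 3.14, 3.14, 3.14, 3.14, 3.14].

INTERFACE

Orientations are given as a rotation vector (axis times angle).
In Python, from plant import ctrl, cams, job, search_frame, outline_of, spot_point gives the robot as it stands.
- The arm moves only by the shell command python3 -m inch 'ROWS' [FORCE]. ROWS is JSON, a list of rows, each a list of 7 numbers: the opening, from -1 (shut) to 1 (fully open), then the shift along the tool's x, y, z in m, then the turn, a rotation vector about the tool's x, y, z in degrees. In form: [[fingers, tx, ty, tz, wx, wy, wz], ...]. A call has 1 to 5 rows; each row is the pose to reach, as a shift and turn from the pose measured when the call began, along the tool's axes at that moment; what a row does not reach only later rows make up. A row lasts 1/12 s, in which the tool goes at most 41.7 mm and 7.16 degrees, less where a joint would pass 70% of its speed; a pose out of reach is approached as far as the arm can. A call with a gripper value outside its range is refused whole. The fingers move at their own pace and stop on an object; FORCE is the grip in N (left out, the last holds). Time passes only in rows, so rows that repeat a pose let the fingers close. It gives the time, the measured TCP pose, the force and the opening at its end, in the units of the state.
- ctrl.sense(): the state, without advancing time (a new reading comes with each control period).
- cams.camera(name): name is "scene" or "top"; returns a dict with "image" (480x640x3 uint8, red, green, blue), "vertical_fov" (degrees; the focal length in pixels is half the picture's height over the tangent of half this angle, whatever the lens; pixels are square), "cx", "cy" (the principal point, pixels), "k1" (the pictures are not rectified: a ray, as slopes to the right and down, at radius r is drawn at 1 + k1 r^2 times it, then the intrinsics apply), "extrinsics" (4x4, takes a point from world to camera coordinates). Camera axes: x right, y down, z forward; pixel columns grow to the right and rows downward; lengths in m; the calibration is good to about 2 mm. A picture is of the moment at which its call begins. There is no depth.
- job.sign_off(): hands the job in, once; it reports no verdict.
Trained networks look in the newest picture that a camera, given by its name, has taken for a name from the list of things; names that differ only in an ending like _2 or _b are one class to them, and where a whole thing is asked for, a point or a joint stands for the part that bears it (a point fixed in the world has none). Each returns a list of dicts, best first, with "p" (0 to 1); they miss things now and then, are a little off and sometimes report something else, mostly with a low value. They report only what shows in the picture. A call takes as long as a camera call.
- search_frame(camera, query): "at" ([column, row] in pixels, amid what is visible of it).
- outline_of(camera, query): "pixels" (480x640 bool, what is visible of it) and "at" ([column, row] in pixels, amid what is visible of it).
- spot_point(camera, query): "at" ([column, row] in pixels: a listed point, or the origin of a listed thing).
The state is a dict: "time": time; "joint_pos": joint angles; "qd": joint speeds; "joint_torque": joint torques, N m; "tcp_pos": TCP position; "orientation": TCP orientation; "ft_force": force on the tool from outside, world axes, zero at the start; "ft_torque": the same for the moment, N m; "width": finger opening in m.
Only numpy, scipy, OpenCV 4.12 (cv2) and the standard library are available. Lean on these libraries where they do the work, as an engineer would, in place of code of your own. Each camera call takes 0.05 s, during which the arm holds its last target. There are 200 camera calls.

TASK

Take the cutting straightedge off its jig: first pull the wooden-headed locking pin straight up out of it (a sprung catch holds the pin) and put the pin in the wooden tray, leaving the straightedge lying on its rests meanwhile. Then grip the straightedge at its balance point, lift it straight up about 10 cm above its rests, and finish while still holding it there, level and still, with the pin left in the tray. Do not knock the straightedge down onto the mat, and leave the wood offcut, the thread spool and the hammer where they lie.

Things in the scene. Friction and masses are not known exactly. Their poses are not given: they have to be found in the camera images.
- mat: Straw-coloured tatami mat, 660 x 1500 mm and 20 mm thick, fixed on the bench; everything stands on its top, at z = 0.020. Origin: centre of its underside.
- jig: Fixed brown wooden jig under the straightedge. Origin: on the mat's top, below the straightedge's middle; y along it towards the pin, z up. Base board 90 (x) x 340 x 8 mm. Two rests, 70 (x) x 50 (y) mm, centred at y = +140 and y = -120 mm, tops 42 mm above the origin; between them 34 mm free height under the straightedge.
- socket (a point): Mouth of the pin's socket, in the top of the jig's rest at y = +140 mm: a round hole 13.5 mm wide, 25 mm deep. In it a sprung detent (two small hidden balls) grips the pin's groove. It lets go to a straight upward pull of roughly 5 to 10 N over the first 4 mm; light friction follows. The pin's tip clears the straightedge's top after 42 mm.
- straightedge: Loose light-wood batten, 45 mm wide (x), 360 mm long (y), 18 mm thick, 0.35 kg, lying on the jig's rests, axes as the jig's; its top is 60 mm above the jig's origin. Origin: centre of its underside. Pin hole 14.5 mm wide through it at y = +140 mm. On its top at the other end a steel stop, 45 x 30 x 14 mm, at y = -165 mm, makes that end heavy.
- balance (a point): The straightedge's balance point (centre of mass in its length): on its centre line, 9 mm above its underside, at y = -47 mm, that is 47 mm from its middle towards the steel stop. Gripped across its 45 mm width here it stays level. Same axes as the straightedge.
- pin: Loose locking pin, 80 mm long, 0.07 kg, upright through the straightedge, its tip 24 mm down in the socket (18 mm above the jig's origin). Origin: centre of its tip, z towards the head. Steel shaft 12 mm in diameter, 42 mm long; steel collar 22 mm in diameter, 4 mm thick, resting on the straightedge; round dark-wood head 28 mm in diameter, 34 mm tall.
- pin_tip (a point): Centre of the pin's tip.
- pin_mid (a point): Point on the pin's axis, 40 mm from the tip (middle of the pin).
- pin_head (a point): Centre of the pin's wooden head, 63 mm from the tip; the head runs from 46 to 80 mm.
- tray: Fixed shallow open wooden tray, 200 mm (x) x 150 mm (y), 30 mm high, walls and floor about 6 mm, standing on the mat to the left or to the right of the jig. Origin: centre of its underside.
- offcut: Bystander: light-wood offcut, 120 x 60 x 30 mm, lying on the mat on the other side of the jig from the tray. Origin: centre of its underside.
- spool: Bystander: turned wooden thread spool, 50 mm in diameter, 60 mm high, standing on the mat beyond the jig. Origin: centre of its underside.
- hammer: Bystander: hammer with a dark wooden handle, lying on the mat beyond the jig. Its x axis runs along the handle towards the head.

How it is judged:
By the outcome, as a careful person would: the job done as asked, in the order asked, and still so for the second after the job is handed in, while the arm keeps its last pose, push and grip.
It also fails if it takes over 51 s, if anything falls off the work surface, if the arm or the gripper's body presses on something with over 40 N, if the wrist force passes 120 N, or if a joint passes its speed limit or range.

## Working session

There is one attempt and no reset: what is moved stays moved. The work goes in short steps, Python scripts to look and compute and a shell command to move; the robot and the scene stay as the last step left them, time stands still between calls to the robot, and variables do not carry over. Pictures are saved under pics/ and viewed, about 8 in all and at most 12, crops included, and the job is handed in when it is done.

```bash
mkdir -p pics; ls; cat > h.py <<'E'
import numpy as np, cv2
from plant import ctrl, cams, job, search_frame, outline_of, spot_point
from scipy.spatial.transform import Rotation as R
def ray(c,px):
    f=240/np.tan(np.radians(c["vertical_fov"])/2)
    d=(np.array(px,float)-[c["cx"],c["cy"]])/f
    u=d.copy()
    for _ in range(20): u=d/(1+c["k1"]*(u@u))
    E=np.array(c["extrinsics"]); r=E[:3,:3].T@np.r_[u,1]; o=-E[:3,:3].T@E[:3,3]
    return o,r
def atz(c,px,z):
    o,r=ray(c,px); return o+r*(z-o[2])/r[2]
def proj(c,p):
    f=240/np.tan(np.radians(c["vertical_fov"])/2)
    E=np.array(c["extrinsics"]); q=E[:3,:3]@p+E[:3,3]; u=q[:2]/q[2]
    return u*(1+c["k1"]*(u@u))*f+[c["cx"],c["cy"]]
def tri(obs):
    A=0;b=0
    for c,px in obs:
        o,r=ray(c,px); r=r/np.linalg.norm(r); P=np.eye(3)-np.outer(r,r); A=A+P;b=b+P@o
    return np.linalg.solve(A,b)
def save(n,im): cv2.imwrite(n,cv2.cvtColor(im,cv2.COLOR_RGB2BGR))
E
python3 - <<'E'
from h import *
np.set_printoptions(precision=4,suppress=True)
s=ctrl.sense(); print(s)
for n in("scene","top"):
    c=cams.camera(n); save(f"pics/{n}0.png",c["image"])
    print(n,c["vertical_fov"],c["k1"],"cam at",ray(c,[320,240])[0])
    for q,z in(("pin_head",.101),("balance",.071),("straightedge",.062),("socket",.062),("jig",.02),("tray",.02),("offcut",.02),("spool",.02),("hammer",.03)):
        for d in spot_point(n,q)[:2]: print(q,round(d["p"],2),np.array(d["at"]),atz(c,d["at"],z))
E
```

```text
pics
{'time': 0.0, 'joint_pos': array([ 1.3758,  0.69  , -0.1945,  1.5664,  0.1573,  0.9025, -0.2151]), 'qd': array([ 0.0006, -0.0003, -0.0005, -0.0008, -0.0016,  0.0002,  0.001 ]), 'joint_torque': array([ -0.0007, -53.9609,  -1.2667, -15.8546,   0.0091,   0.0093,
        -0.    ]), 'tcp_pos': array([ 0.1415, -0.6081,  0.2305]), 'orientation': array([-3.1192, -0.3584,  0.0006]), 'ft_force': array([0.3178, 0.0166, 0.9325]), 'ft_torque': array([ 0.0102, -0.0304,  0.0107]), 'width': 0.08538839308314954}
scene 52.127342616979746 -0.017679431647271055 cam at [1.4379 0.0508 0.791 ]
pin_head 0.65 [362.6 186.3] [0.4487 0.0985 0.101 ]
balance 0.96 [283.4 208. ] [ 0.5117 -0.0889  0.071 ]
straightedge 0.63 [306.3 207.7] [ 0.4944 -0.0353  0.062 ]
socket 0.8 [360.9 199.8] [0.4513 0.097  0.062 ]
jig 0.75 [286.3 210.3] [ 0.455  -0.0902  0.02  ]
jig 0.59 [308.  219.5] [ 0.4877 -0.0319  0.02  ]
tray 0.73 [164.4 212.6] [ 0.4896 -0.3972  0.02  ]
spool 0.82 [247.7 297.6] [ 0.7574 -0.136   0.02  ]
hammer 0.6 [393.6 296.4] [0.7389 0.1681 0.03  ]
top 43.763566591438874 -0.10584819086656262 cam at [0.4464 0.0057 1.2698]
pin_head 0.59 [257.1 326.9] [0.4511 0.1068 0.101 ]
balance 0.87 [351.2 299.1] [ 0.5032 -0.079   0.071 ]
socket 0.74 [261.6 323.6] [0.4577 0.1011 0.062 ]
jig 0.91 [331.9 303. ] [ 0.4982 -0.0421  0.02  ]
tray 0.8 [501.5 301.9] [ 0.4928 -0.4012  0.02  ]
offcut 0.83 [120.8 297.4] [0.5159 0.4005 0.02  ]
offcut 0.17 [309.1 251.8] [0.6065 0.0037 0.02  ]
spool 0.92 [370.7 182.9] [ 0.7538 -0.1312  0.02  ]
hammer 0.75 [234.3 191.1] [0.7377 0.1607 0.03  ]
hammer 0.73 [309.7 249.7] [0.6096 0.0024 0.03  ]
```

```bash
python3 - <<'E'
from h import *
np.set_printoptions(precision=4,suppress=True)
C={n:cams.camera(n) for n in("scene","top")}
for q in("pin_head","pin_mid","balance","socket"):
    try: print(q,tri([(C[n],spot_point(n,q)[0]["at"]) for n in C]))
    except Exception as e: print(q,e)
c=C["top"]
m=outline_of("top","straightedge")[0]; print(m["p"])
ys,xs=np.nonzero(m["pixels"]); 
r=cv2.minAreaRect(np.c_[xs,ys].astype(np.float32)); b=cv2.boxPoints(r)
P=np.array([atz(c,p,.08) for p in b]); print(P); print("centre",P.mean(0))
for q in("hammer","tray","pin"):
  m=outline_of("top",q)
  if m:
    ys,xs=np.nonzero(m[0]["pixels"]); r=cv2.minAreaRect(np.c_[xs,ys].astype(np.float32)); print(q,m[0]["p"],np.array([atz(c,p,.1 if q=="pin" else .05)[:2] for p in cv2.boxPoints(r)]).ravel())
top=c["image"][150:420,80:600]; sc=C["scene"]["image"][120:390,100:620]
save("pics/both.png",np.vstack([top,sc]))
E
```

```text
pin_head [0.4526 0.1006 0.1029]
pin_mid [0.4574 0.0309 0.0448]
balance [ 0.505  -0.0799  0.0614]
socket [0.4506 0.0943 0.0688]
0.82
[[ 0.4615  0.1438  0.08  ]
 [ 0.5695 -0.201   0.08  ]
 [ 0.524  -0.2143  0.08  ]
 [ 0.4173  0.1291  0.08  ]]
centre [ 0.4931 -0.0356  0.08  ]
hammer 0.85 [0.7876 0.2971 0.7831 0.0349 0.6929 0.0358 0.6971 0.2947]
tray 0.7 [ 0.5787 -0.3033  0.6049 -0.4612  0.4043 -0.4868  0.3813 -0.3315]
pin 0.61 [0.4625 0.1129 0.4621 0.0838 0.4371 0.0839 0.4375 0.113 ]
```

View pics/both.png

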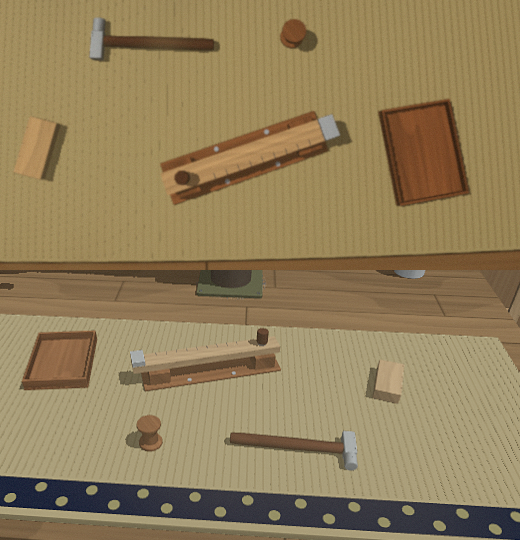

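The crops show the straightedge at about top-crop (250,150), with the pin's head at (182,177) and the steel stop at (330,128). The tray is on the right at (425,150). The hammer and spool lie beyond, and the offcut is on the left. My estimates are pin ≈ (0.452, 0.099), balance ≈ (0.506, -0.080) and tray ≈ (0.492, -0.396). I'll swing around toward the pin.

```bash
python3 -m inch '[[1,0.35,-0.12,0,0,0,0],[1,0.35,-0.12,0,0,0,0],[1,0.35,-0.12,0,0,0,0],[1,0.35,-0.12,0,0,0,0],[1,0.35,-0.12,0,0,0,0]]' 60
python3 -m inch '[[1,0.14,-0.05,0,0,0,0],[1,0.14,-0.05,0,0,0,0],[1,0.14,-0.05,0,0,0,0],[1,0.14,-0.05,0,0,0,0],[1,0.14,-0.05,0,0,0,0]]'
cat > rel.py <<'E'
import sys
from h import *
np.set_printoptions(precision=4,suppress=True)
s=ctrl.sense(); t=np.array(list(map(float,sys.argv[1:4]))); Rm=R.from_rotvec(s["orientation"]).as_matrix()
print("t",s["time"],"tcp",s["tcp_pos"],"toolx yaw",np.degrees(np.arctan2(Rm[1,0],Rm[0,0])),"toolz",Rm[:,2],"F",s["ft_force"],"w",s["width"],"q",s["joint_pos"])
print("shift",Rm.T@(t-s["tcp_pos"]))
if len(sys.argv)>4:
    y=np.radians(float(sys.argv[4])); T=np.array([[np.cos(y),np.sin(y),0],[np.sin(y),-np.cos(y),0],[0,0,-1]])
    print("turn",np.degrees(R.from_matrix(Rm.T@T).as_rotvec()))
E
python3 rel.py .452 .0995 .20 13
```

```text
time: 2.12
tcp_pos: [0.3198, -0.4971, 0.2314]
orientation: [3.121, 0.358, 0.0]
ft_force: [0.4, -0.1, -0.2]
width: 0.0855
time: 2.53
tcp_pos: [0.4528, -0.4101, 0.2317]
orientation: [-3.116, -0.376, -0.011]
ft_force: [0.7, 0.5, 0.1]
width: 0.0854
t 2.5333 tcp [ 0.4528 -0.4101  0.2317] toolx yaw 13.754790876013837 toolz [ 0.0064  0.0034 -1.    ] F [0.7168 0.5143 0.0671] w 0.08541931040895952 q [ 0.7576  0.6668 -0.1649  1.6133  0.1248  0.8687 -0.7837]
shift [ 0.1202 -0.4951  0.0335]
turn [-0.1035 -0.4041  0.7551]
```

```bash
python3 -m inch '[[1,0.12,-0.495,0.02,0,0,0],[1,0.12,-0.495,0.02,0,0,0],[1,0.12,-0.495,0.02,0,0,0],[1,0.12,-0.495,0.02,0,0,0],[1,0.12,-0.495,0.02,0,0,0]]'
python3 -m inch '[[1,0.08,-0.31,0.01,0,0,0],[1,0.08,-0.31,0.01,0,0,0],[1,0.08,-0.31,0.01,0,0,0],[1,0.08,-0.31,0.01,0,0,0],[1,0.08,-0.31,0.01,0,0,0]]'
python3 rel.py .452 .0995 .20 13
```

```text
time: 2.95
tcp_pos: [0.4472, -0.2071, 0.2244]
orientation: [-3.117, -0.374, -0.012]
ft_force: [1.5, 0.6, 1.3]
width: 0.0853
time: 3.37
tcp_pos: [0.4501, 0.0013, 0.2187]
orientation: [-3.117, -0.373, -0.013]
ft_force: [0.5, -0.4, -0.8]
width: 0.0855
t 3.3667 tcp [0.4501 0.0013 0.2187] toolx yaw 13.663514674735541 toolz [ 0.0078  0.0031 -1.    ] F [ 0.5347 -0.4132 -0.8296] w 0.08552917504911622 q [-0.0317  0.4862 -0.1074  2.0962  0.0911  0.5553 -1.5361]
shift [ 0.0249 -0.095   0.0191]
turn [-0.0703 -0.476   0.6638]
```

```bash
python3 -m inch '[[1,0.025,-0.095,0.03,0,-0.4,0],[1,0.025,-0.095,0.03,0,-0.4,0],[1,0.025,-0.095,0.03,0,-0.4,0],[1,0.025,-0.095,0.03,0,-0.4,0],[1,0.025,-0.095,0.03,0,-0.4,0]]'
python3 rel.py .452 .0995 .088 13
python3 - <<'E'
from h import *
ims=[]
for n in("scene","top"):
    c=cams.camera(n); u=proj(c,np.array([.452,.0995,.118])).astype(int); im=c["image"][u[1]-60:u[1]+60,u[0]-80:u[0]+80]
    ims.append(cv2.resize(im,(400,300),interpolation=cv2.INTER_CUBIC))
save("pics/a.png",np.hstack(ims))
E
```

```text
time: 3.78
tcp_pos: [0.452, 0.1006, 0.1888]
orientation: [-3.117, -0.378, -0.001]
ft_force: [0.3, -0.7, 0.0]
width: 0.0853
t 3.7833 tcp [0.452  0.1006 0.1888] toolx yaw 13.843808569461707 toolz [ 0.0005  0.0014 -1.    ] F [ 0.2781 -0.6658  0.0015] w 0.0852553444358605 q [-0.2681  0.5544 -0.0765  2.0896  0.0817  0.4994 -1.7341]
shift [-0.0004  0.0012  0.1008]
turn [-0.071  -0.047   0.8438]
```

View pics/a.png

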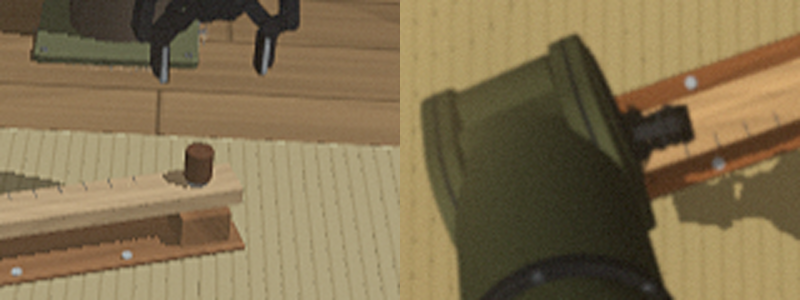

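The scene crop shows the fingers above the pin, at about (163,75) and (265,65). The pin head is at (200,162), between them. I'll descend partway and check the centring.

```bash
python3 -m inch '[[1,0,0.001,0.025,0,0,0],[1,0,0.001,0.05,0,0,0],[1,0,0.001,0.08,0,0,0],[1,0,0.001,0.08,0,0,0]]'
python3 rel.py .452 .0995 .088 13
python3 - <<'E'
from h import *
c=cams.camera("scene"); u=proj(c,np.array([.452,.0995,.118])).astype(int); o=u-[60,45]; im=c["image"][o[1]:o[1]+90,o[0]:o[0]+120]
t=ctrl.sense()["tcp_pos"]
im=cv2.resize(im,(720,540),interpolation=cv2.INTER_CUBIC)
for z,col in((.107,(255,0,0)),(.15,(0,255,0))):
  for p in((t[0],t[1],z),):
    k=((proj(c,np.array(p))-o+.5)*6).astype(int); cv2.circle(im,tuple(map(int,k)),4,col,-1)
save("pics/b.png",im)
E
```

```text
time: 4.22
tcp_pos: [0.4505, 0.0946, 0.106]
orientation: [3.118, 0.366, -0.009]
ft_force: [-0.7, 0.0, -0.3]
width: 0.0854
t 4.2167 tcp [0.4505 0.0946 0.106 ] toolx yaw 13.389784535742521 toolz [-0.0055 -0.0025 -1.    ] F [-0.6702  0.0327 -0.2947] w 0.0853886222321638 q [-0.2801  0.7144 -0.0442  2.1593  0.1087  0.276  -1.7554]
shift [ 0.0027 -0.0044  0.018 ]
turn [0.0652 0.3416 0.39  ]
```

View pics/b.png

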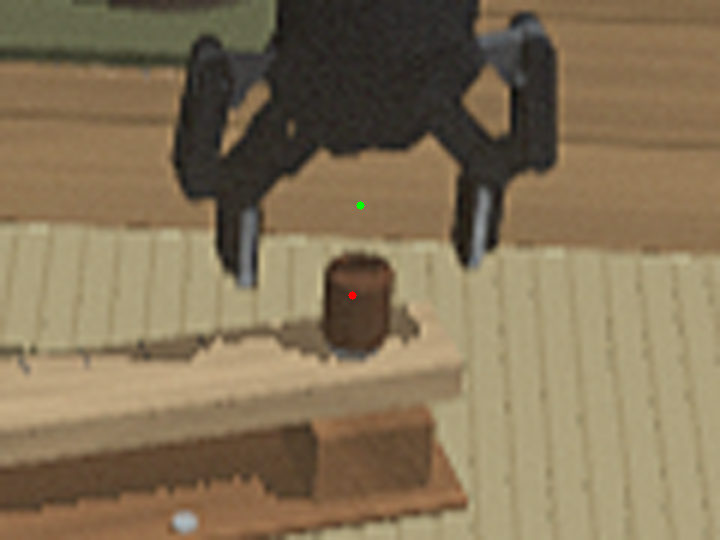

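The fingers straddle the head and it is nearly centred. The finger midpoint is at column 358 and the head at column 358. I'll shift slightly, go down and close.

```bash
python3 -m inch '[[1,0.0024,-0.003,0.009,0,0.3,0],[1,0.0024,-0.003,0.018,0,0.3,0],[1,0.0024,-0.003,0.018,0,0.3,0],[1,0.0024,-0.003,0.018,0,0.3,0]]'
python3 rel.py .452 .098 .088 13
```

```text
time: 4.6
tcp_pos: [0.4531, 0.0979, 0.0907]
orientation: [3.119, 0.365, 0.003]
ft_force: [-0.2, 0.4, 0.2]
width: 0.0852
t 4.6 tcp [0.4531 0.0979 0.0907] toolx yaw 13.354984484948751 toolz [ 0.0022 -0.0008 -1.    ] F [-0.171   0.4134  0.2485] w 0.08520928010854141 q [-0.2917  0.7464 -0.0348  2.1659  0.1107  0.2291 -1.7628]
shift [-0.0011 -0.0003  0.0027]
turn [ 0.0734 -0.1117  0.3549]
```

```bash
python3 -m inch '[[0.2,-0.001,0,0.002,0,0,0],[-0.2,-0.001,0,0.002,0,0,0],[-0.4,-0.001,0,0.002,0,0,0],[-0.6,-0.001,0,0.002,0,0,0],[-0.8,-0.001,0,0.002,0,0,0]]' 40
python3 -m inch '[[-1,0,0,0,0,0,0],[-1,0,0,0,0,0,0],[-1,0,0,0,0,0,0],[-1,0,0,0,0,0,0]]' 60
python3 rel.py .452 .098 .188 13
```

```text
time: 5.02
tcp_pos: [0.4523, 0.0977, 0.089]
orientation: [3.119, 0.365, 0.004]
ft_force: [-0.2, -0.0, 10.7]
width: 0.027
time: 5.35
tcp_pos: [0.4524, 0.0978, 0.0892]
orientation: [3.119, 0.365, 0.004]
ft_force: [0.1, 0.2, 3.3]
width: 0.0264
t 5.35 tcp [0.4524 0.0978 0.0892] toolx yaw 13.358436063241802 toolz [ 0.0029 -0.0006 -1.    ] F [0.084  0.2135 3.2705] w 0.02635326897977557 q [-0.2927  0.7492 -0.0337  2.1695  0.1112  0.222  -1.7634]
shift [-0.0001 -0.0002 -0.0988]
turn [ 0.0722 -0.1554  0.3583]
```

```bash
python3 -m inch '[[-1,0,0,-0.002,0,0,0],[-1,0,0,-0.004,0,0,0],[-1,0,0,-0.006,0,0,0],[-1,0,0,-0.008,0,0,0],[-1,0,0,-0.010,0,0,0]]' 60
python3 rel.py .452 .098 .188
```

```text
time: 5.77
tcp_pos: [0.4522, 0.0977, 0.0992]
orientation: [3.119, 0.365, 0.004]
ft_force: [-0.1, 0.1, -1.1]
width: 0.0263
t 5.7667 tcp [0.4522 0.0977 0.0992] toolx yaw 13.358572270302023 toolz [ 0.0025 -0.0008 -1.    ] F [-0.1412  0.0903 -1.1067] w 0.026282222056438823 q [-0.2899  0.7282 -0.0381  2.1644  0.1092  0.2487 -1.7618]
shift [ 0.     -0.0002 -0.0888]
```

```bash
python3 -m inch '[[-1,0,0,-0.004,0,0,0],[-1,0,0,-0.008,0,0,0],[-1,0,0,-0.012,0,0,0],[-1,0,0,-0.016,0,0,0],[-1,0,0,-0.020,0,0,0]]'
python3 -m inch '[[-1,0,0,-0.005,0,0,0],[-1,0,0,-0.010,0,0,0],[-1,0,0,-0.015,0,0,0],[-1,0,0,-0.020,0,0,0],[-1,0,0,-0.025,0,0,0]]'
python3 -m inch '[[-1,0,0,-0.01,0,0,0],[-1,0,0,-0.020,0,0,0],[-1,0,0,-0.03,0,0,0],[-1,0,0,-0.045,0,0,0],[-1,0,0,-0.055,0,0,0]]'
python3 rel.py .472 -.385 .20
python3 - <<'E'
from h import *
c=cams.camera("scene"); u=proj(c,np.array([.47,.03,.15])).astype(int); o=u-[90,80]; im=c["image"][o[1]:o[1]+150,o[0]:o[0]+200]
save("pics/c.png",cv2.resize(im,(800,600),interpolation=cv2.INTER_CUBIC))
E
```

```text
time: 6.18
tcp_pos: [0.4523, 0.0978, 0.1199]
orientation: [3.119, 0.365, 0.005]
ft_force: [-0.0, 0.4, -0.3]
width: 0.0262
time: 6.6
tcp_pos: [0.4522, 0.0978, 0.1455]
orientation: [3.119, 0.365, 0.005]
ft_force: [-0.5, 0.2, -0.8]
width: 0.0264
time: 7.02
tcp_pos: [0.4521, 0.0978, 0.2017]
orientation: [3.119, 0.365, 0.006]
ft_force: [0.8, 0.5, 0.1]
width: 0.0264
t 7.0167 tcp [0.4521 0.0978 0.2017] toolx yaw 13.358062186028068 toolz [ 0.0036 -0.0004 -1.    ] F [0.8435 0.5255 0.1237] w 0.026377441456450122 q [-0.2638  0.5303 -0.0764  2.0795  0.0794  0.5312 -1.7357]
shift [-0.0922  0.4744  0.0019]
```

View pics/c.png

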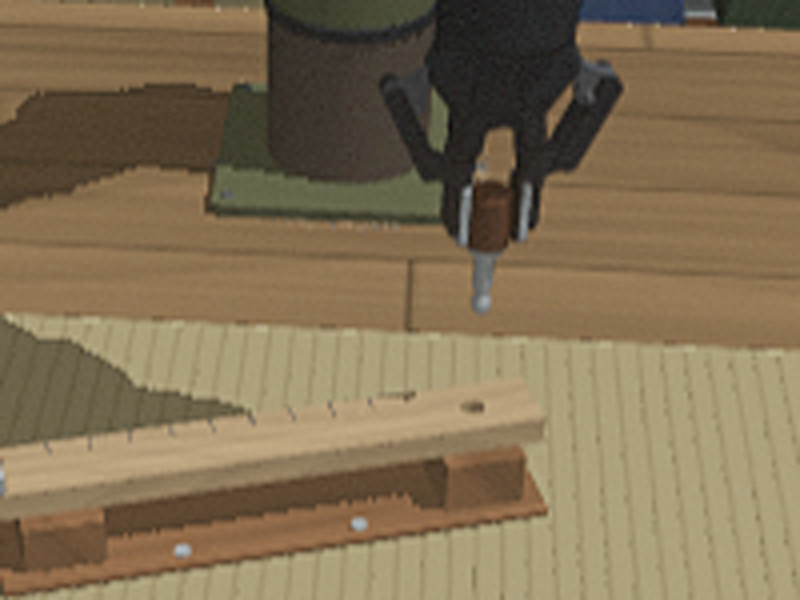

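The pin is out, upright in the grip with its tip at about (482,302). The straightedge is undisturbed on its rests, and its hole shows at (473,405). Now I'll carry the pin to the tray.

```bash
python3 -m inch '[[-1,-0.006,0.03,0,0,0,1],[-1,-0.012,0.06,0,0,0,2],[-1,-0.018,0.095,0,0,0,3],[-1,-0.026,0.13,0,0,0,4],[-1,-0.032,0.165,0,0,0,5]]'
python3 rel.py .472 -.385 .20 7.7
```

```text
time: 7.48
tcp_pos: [0.4593, -0.0714, 0.2028]
orientation: [3.133, 0.228, 0.009]
ft_force: [1.1, -0.5, -0.9]
width: 0.0264
t 7.4833 tcp [ 0.4593 -0.0714  0.2028] toolx yaw 8.336986507130412 toolz [ 0.0056  0.0004 -1.    ] F [ 1.0879 -0.5022 -0.8765] w 0.026359000343356653 q [ 0.1173  0.5301 -0.0943  2.0735  0.0922  0.5362 -1.4684]
shift [-0.0329  0.3122  0.0027]
turn [ 0.0232 -0.3214  0.6369]
```

```bash
python3 -m inch '[[-1,-0.004,0.035,0,0,0,0],[-1,-0.008,0.07,0,0,0,0],[-1,-0.012,0.105,0,0,0,0],[-1,-0.016,0.14,0,0,0,0],[-1,-0.02,0.175,0,0,0,0]]'
python3 -m inch '[[-1,-0.004,0.035,0,0,4,0],[-1,-0.006,0.07,0,0,10,0],[-1,-0.008,0.105,0,0,16,0],[-1,-0.01,0.13,0,0,22,0],[-1,-0.01,0.14,0,0,28,0]]'
python3 -m inch '[[-1,0,0,0,0,5,0],[-1,0,0,0,0,10,0],[-1,0,0,0,0,15,0],[-1,0,0,0,0,17,0],[-1,0,0,0,0,17,0]]'
python3 rel.py .494 -.395 .076
python3 - <<'E'
from h import *
np.set_printoptions(precision=4,suppress=True)
print(ctrl.sense()["joint_pos"])
c=cams.camera("top"); m=outline_of("top","tray")[0]
ys,xs=np.nonzero(m["pixels"]); print(m["p"],xs.min(),xs.max(),ys.min(),ys.max())
E
```

```text
time: 7.9
tcp_pos: [0.4643, -0.2492, 0.2025]
orientation: [-3.133, -0.228, -0.008]
ft_force: [0.5, 0.4, -0.6]
width: 0.0264
time: 8.32
tcp_pos: [0.4742, -0.3951, 0.2032]
orientation: [-3.009, -0.211, -0.768]
ft_force: [0.4, 0.0, -2.6]
width: 0.0263
time: 8.73
tcp_pos: [0.4703, -0.4016, 0.2035]
orientation: [-2.839, -0.193, -1.185]
ft_force: [0.1, 0.3, -1.0]
width: 0.0261
t 8.7333 tcp [ 0.4703 -0.4016  0.2035] toolx yaw 7.572467061141542 toolz [ 0.7038  0.1025 -0.703 ] F [ 0.1071  0.295  -1.0308] w 0.026143932713771405 q [ 1.5301  0.9151 -0.9589  2.0378  0.3017  0.0437 -0.7623]
shift [-0.0735 -0.0025  0.107 ]
[ 1.5301  0.9151 -0.9589  2.0378  0.3017  0.0437 -0.7623]
0.63 458 546 250 354
```

Joint 6 is close to its limit with this tilt, so I'll tilt the other way.

```bash
python3 -m inch '[[-1,0,0,0,0,-6,0],[-1,0,0,0,0,-13,0],[-1,0,0,0,0,-20,0],[-1,0,0,0,0,-27,0],[-1,0,0,0,0,-34,0]]'
python3 -m inch '[[-1,0,0,0,0,-7,0],[-1,0,0,0,0,-14,0],[-1,0,0,0,0,-21,0],[-1,0,0,0,0,-28,0],[-1,0,0,0,0,-35,0]]'
python3 -m inch '[[-1,0,0,0,0,-6,0],[-1,0,0,0,0,-12,0],[-1,0,0,0,0,-18,0],[-1,0,0,0,0,-20,0],[-1,0,0,0,0,-20,0]]'
python3 rel.py .496 -.395 .09
```

```text
time: 9.25
tcp_pos: [0.4739, -0.399, 0.2081]
orientation: [-3.104, -0.226, -0.305]
ft_force: [1.0, 0.0, -1.4]
width: 0.026
time: 9.67
tcp_pos: [0.4764, -0.3958, 0.2099]
orientation: [3.04, 0.23, -0.641]
ft_force: [0.8, -0.4, -2.1]
width: 0.026
time: 10.08
tcp_pos: [0.4789, -0.3908, 0.2066]
orientation: [2.866, 0.235, -1.153]
ft_force: [-0.4, 0.2, -0.8]
width: 0.0266
t 10.0833 tcp [ 0.4789 -0.3908  0.2066] toolx yaw 9.896564067793532 toolz [-0.6849 -0.0964 -0.7222] F [-0.4418  0.2404 -0.7502] w 0.026629961984655653 q [ 0.4645  1.0663 -0.1429  1.024   0.4642  1.7584 -1.138 ]
shift [0.0923 0.0088 0.0729]
```

```bash
python3 -m inch '[[-1,0.02,0.002,0.015,0,0,0],[-1,0.04,0.004,0.03,0,0,0],[-1,0.06,0.006,0.048,0,0,0],[-1,0.08,0.008,0.065,0,0,0],[-1,0.092,0.009,0.073,0,0,0]]'
python3 rel.py .496 -.395 .075
python3 - <<'E'
from h import *
c=cams.camera("scene"); u=proj(c,np.array([.49,-.39,.08])).astype(int); o=np.maximum(u-[100,75],0); im=c["image"][o[1]:o[1]+150,o[0]:o[0]+200]
save("pics/d.png",cv2.resize(im,(800,600),interpolation=cv2.INTER_CUBIC))
E
```

```text
time: 10.5
tcp_pos: [0.4952, -0.3937, 0.088]
orientation: [2.872, 0.24, -1.155]
ft_force: [-1.0, 0.2, -1.4]
width: 0.0262
t 10.5 tcp [ 0.4952 -0.3937  0.088 ] toolx yaw 10.297767682229109 toolz [-0.6849 -0.0919 -0.7228] F [-0.9638  0.1644 -1.4426] w 0.026244922180737314 q [ 0.4596  1.2322 -0.1457  0.9729  0.4725  1.6548 -1.1794]
shift [0.0094 0.0017 0.0089]
```

View pics/d.png

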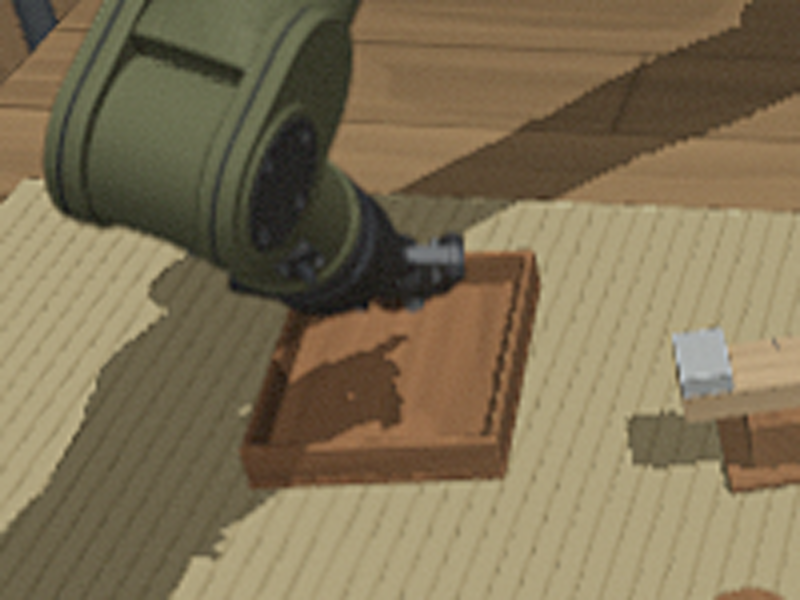

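The gripper is over the tray's rear half, with the pin tilted inside the rim. I'll lower it a little and release.

```bash
python3 -m inch '[[-1,0.005,0,0.004,0,0,0],[-1,0.0095,0,0.009,0,0,0],[-1,0.0095,0,0.009,0,0,0]]'
python3 rel.py .496 -.395 .075
python3 -m inch '[[-0.2,0,0,0,0,0,0],[0,0,0,0,0,0,0],[0,0,0,0,0,0,0],[0,0,0,0,0,0,0],[0,0,0,0,0,0,0]]'
python3 -m inch '[[0.2,-0.01,0,-0.01,0,0,0],[0.2,-0.03,0,-0.03,0,0,0],[0.3,-0.05,0,-0.05,0,0,0],[0.5,-0.075,0,-0.075,0,0,0],[1,-0.1,0,-0.1,0,0,0]]'
python3 rel.py .506 -.0805 .2 107.4
```

```text
time: 10.8
tcp_pos: [0.4954, -0.3922, 0.0727]
orientation: [2.873, 0.243, -1.158]
ft_force: [-0.8, 0.5, -1.5]
width: 0.0265
t 10.8 tcp [ 0.4954 -0.3922  0.0727] toolx yaw 10.491693752844071 toolz [-0.6862 -0.0906 -0.7218] F [-0.7975  0.5106 -1.4777] w 0.02654393223930421 q [ 0.4591  1.2526 -0.1487  0.9695  0.4747  1.6423 -1.1859]
shift [-0.0015  0.0027 -0.0018]
time: 11.22
tcp_pos: [0.4957, -0.3924, 0.0733]
orientation: [2.873, 0.242, -1.156]
ft_force: [-0.3, 0.8, -1.0]
width: 0.0429
time: 11.63
tcp_pos: [0.4928, -0.3964, 0.217]
orientation: [2.873, 0.243, -1.157]
ft_force: [0.1, -0.5, -0.3]
width: 0.0743
t 11.6333 tcp [ 0.4928 -0.3964  0.217 ] toolx yaw 10.469520540414319 toolz [-0.6859 -0.0907 -0.722 ] F [ 0.1402 -0.5256 -0.3342] w 0.07428814721602774 q [ 0.4624  1.0861 -0.1443  0.9375  0.4674  1.8212 -1.1025]
shift [ 0.0626 -0.3093 -0.0254]
turn [-38.321   31.0355 -92.4474]
```

```bash
python3 -m inch '[[1,0,0,0,0,7,0],[1,0,0,0,0,14,0],[1,0,0,0,0,21,0],[1,0,0,0,0,28,0],[1,0,0,0,0,35,0]]'
python3 -m inch '[[1,0,0,0,0,7,0],[1,0,0,0,0,10,0],[1,0,0,0,0,10,0]]'
python3 rel.py .506 -.0805 .2 107.4
python3 - <<'E'
from h import *
np.set_printoptions(precision=4,suppress=True)
ims=[]
for n in("scene","top"):
    c=cams.camera(n); 
    try:
        m=outline_of(n,"pin")[0]; print(n,m["p"],atz(c,m["at"],.04))
    except Exception as e: print(n,"no pin",e)
    u=proj(c,np.array([.49,-.39,.04])).astype(int); o=np.maximum(u-[60,60],0); ims.append(cv2.resize(c["image"][o[1]:o[1]+120,o[0]:o[0]+120],(390,390)))
    b=spot_point(n,"balance"); 
    if b: print("bal",b[0]["p"],atz(c,b[0]["at"],.071))
save("pics/e.png",np.hstack(ims))
E
```

```text
time: 12.05
tcp_pos: [0.4936, -0.3967, 0.2199]
orientation: [-3.113, -0.25, 0.229]
ft_force: [-0.4, -0.1, -1.4]
width: 0.0849
time: 12.3
tcp_pos: [0.489, -0.3999, 0.2218]
orientation: [-3.111, -0.237, -0.041]
ft_force: [-0.7, 0.0, -0.8]
width: 0.0857
t 12.3 tcp [ 0.489  -0.3999  0.2218] toolx yaw 8.71138054958911 toolz [ 0.0247  0.0229 -0.9994] F [-0.6739  0.0056 -0.7625] w 0.08565962563106241 q [ 0.8468  0.7261 -0.3998  1.5524  0.2906  0.9148 -1.0558]
shift [ 0.0645 -0.3126  0.0296]
turn [  0.5787  -2.1137 -98.6632]
scene 0.59 [ 0.5229 -0.4052  0.04  ]
bal 0.79 [ 0.5073 -0.0781  0.071 ]
top 0.73 [ 0.4692 -0.3886  0.04  ]
bal 0.95 [ 0.5047 -0.0836  0.071 ]
```

View pics/e.png

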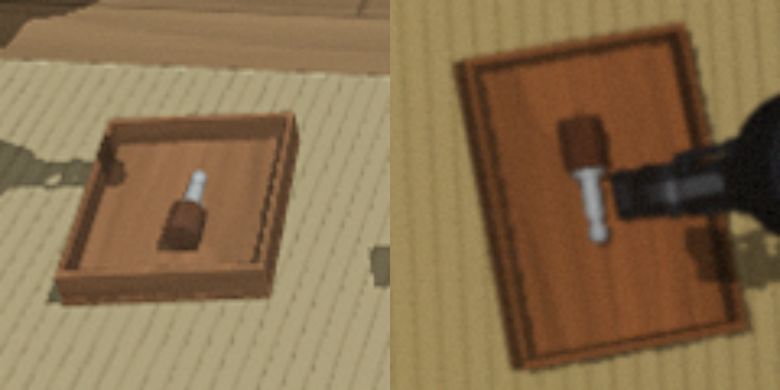

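The pin lies flat in the middle of the tray. Next I'll move to the balance point, turning the jaws across the straightedge on the way.

```bash
python3 -m inch '[[1,0.01,-0.03,0,0,-2,-7],[1,0.02,-0.06,0,0,-2,-14],[1,0.03,-0.09,0,0,-2,-21],[1,0.04,-0.12,0,0,-2,-28],[1,0.05,-0.15,0,0,-2,-35]]'
python3 rel.py .507 -.081 .2 107.4
```

```text
time: 13.02
tcp_pos: [0.5218, -0.237, 0.2242]
orientation: [-2.894, -1.189, 0.001]
ft_force: [1.0, -0.1, -0.5]
width: 0.0856
t 13.0167 tcp [ 0.5218 -0.237   0.2242] toolx yaw 44.68271084773465 toolz [-0.0054  0.0114 -0.9999] F [ 0.971  -0.1035 -0.4853] w 0.08562589126948121 q [ 0.6715  0.6759 -0.5526  1.7132  0.4253  0.8838 -0.8502]
shift [ 0.0991 -0.121   0.0261]
turn [ -0.4786  -0.589  -62.715 ]
```

```bash
python3 -m inch '[[1,0,0,0,0,0,-7],[1,0,0,0,0,0,-14],[1,0,0,0,0,0,-21],[1,0,0,0,0,0,-28],[1,0,0,0,0,0,-35]]'
python3 rel.py .507 -.081 .2 107.4
```

```text
time: 13.43
tcp_pos: [0.5228, -0.236, 0.2239]
orientation: [-2.395, -2.014, -0.005]
ft_force: [0.5, -0.5, -0.1]
width: 0.0856
t 13.4333 tcp [ 0.5228 -0.236   0.2239] toolx yaw 80.13029531404122 toolz [-0.0058  0.0116 -0.9999] F [ 0.4518 -0.4849 -0.1195] w 0.08555779106053511 q [ 0.7599  0.7157 -0.7256  1.7068  0.5534  0.945  -0.353 ]
shift [ 0.1498 -0.0419  0.0258]
turn [ -0.2917  -0.6926 -27.267 ]
```

```bash
python3 -m inch '[[1,0.03,-0.01,0,0,-0.6,-6],[1,0.06,-0.02,0.01,0,-0.6,-12],[1,0.09,-0.03,0.015,0,-0.6,-18],[1,0.12,-0.035,0.02,0,-0.6,-23],[1,0.15,-0.042,0.02,0,-0.6,-27]]'
python3 -m inch '[[1,0,0,0,0,0,0],[1,0,0,0,0,0,0]]'
python3 rel.py .507 -.081 .14 107.4
```

```text
time: 13.85
tcp_pos: [0.507, -0.0788, 0.2047]
orientation: [-1.855, -2.527, 0.004]
ft_force: [0.8, 0.1, -0.4]
width: 0.0854
time: 14.02
tcp_pos: [0.5078, -0.0755, 0.2047]
orientation: [-1.847, -2.532, 0.003]
ft_force: [-0.2, -1.3, 0.5]
width: 0.0856
t 14.0167 tcp [ 0.5078 -0.0755  0.2047] toolx yaw 107.77504300341302 toolz [-0.0067  0.0028 -1.    ] F [-0.2479 -1.3392  0.5293] w 0.08555530792482494 q [ 0.5514  0.6964 -0.8245  1.9032  0.6711  0.8511 -0.3164]
shift [-0.0053 -0.0021  0.0647]
turn [-0.3184 -0.2691  0.3758]
```

```bash
python3 -m inch '[[1,-0.005,-0.002,0.02,-0.3,-0.3,0],[1,-0.005,-0.002,0.04,-0.3,-0.3,0],[1,-0.005,-0.002,0.06,-0.3,-0.3,0],[1,-0.005,-0.002,0.08,-0.3,-0.3,0],[1,-0.005,-0.002,0.085,-0.3,-0.3,0]]'
python3 rel.py .507 -.081 .052 107.4
python3 - <<'E'
from h import *
ims=[]; t=np.array([.507,-.081,.080])
for n in("scene","top"):
    c=cams.camera(n); u=proj(c,t).astype(int); o=np.maximum(u-[45,45],0); im=cv2.resize(c["image"][o[1]:o[1]+90,o[0]:o[0]+90],(400,400))
    k=((proj(c,t)-o+.5)*400/90).astype(int); cv2.circle(im,tuple(map(int,k)),3,(255,0,0),-1); ims.append(im)
save("pics/f.png",np.hstack(ims))
E
```

```text
time: 14.43
tcp_pos: [0.5056, -0.0821, 0.1169]
orientation: [-1.852, -2.534, 0.007]
ft_force: [-0.3, -0.2, 0.5]
width: 0.0856
t 14.4333 tcp [ 0.5056 -0.0821  0.1169] toolx yaw 107.66377508602122 toolz [-0.0048 -0.0021 -1.    ] F [-0.271  -0.2391  0.5075] w 0.08561955588165483 q [ 0.4799  0.8119 -0.6926  1.9846  0.8489  0.6682 -0.4613]
shift [0.0007 0.002  0.0649]
turn [-0.2992  0.0309  0.2637]
```

View pics/f.png

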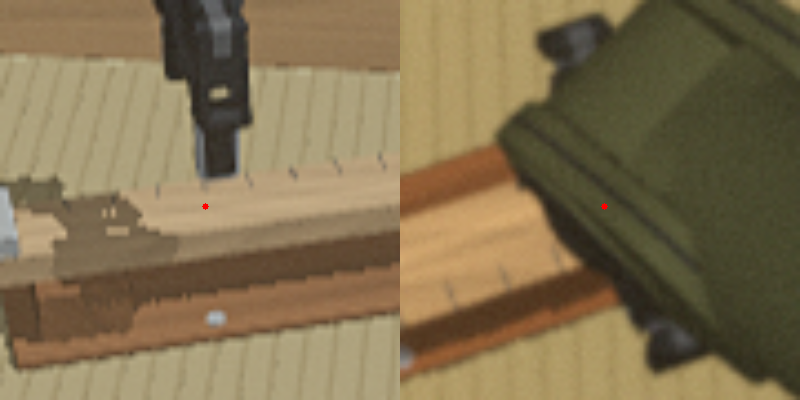

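The gripper straddles the batten at the balance mark, at scene (205,206), with a finger on each side. I'll descend slowly.

```bash
python3 -m inch '[[1,0.0005,0.002,0.012,-0.3,0,0.2],[1,0.0005,0.002,0.024,-0.3,0,0.2],[1,0.0005,0.002,0.036,-0.3,0,0.2],[1,0.0005,0.002,0.036,-0.3,0,0.2]]'
python3 rel.py .507 -.081 .052 107.4
```

```text
time: 14.87
tcp_pos: [0.5082, -0.0809, 0.0823]
orientation: [1.858, 2.531, 0.001]
ft_force: [0.7, -1.1, -0.1]
width: 0.0856
t 14.8667 tcp [ 0.5082 -0.0809  0.0823] toolx yaw 107.45802912113989 toolz [ 0.0016 -0.0006 -1.    ] F [ 0.7195 -1.1457 -0.076 ] w 0.08562682933421811 q [ 0.4415  0.8617 -0.6303  2.0025  0.9312  0.5922 -0.5363]
shift [ 0.0003 -0.0012  0.0303]
turn [0.0788 0.0615 0.0581]
```

```bash
python3 -m inch '[[1,0,-0.0005,0.010,0,0,0],[1,0,-0.0005,0.020,0,0,0],[1,0,-0.0005,0.029,0,0,0],[1,0,-0.0005,0.029,0,0,0],[1,0,-0.0005,0.029,0,0,0]]'
python3 rel.py .507 -.081 .052 107.4
```

```text
time: 15.28
tcp_pos: [0.5076, -0.0811, 0.0529]
orientation: [1.858, 2.532, -0.0]
ft_force: [-0.2, 0.5, 0.2]
width: 0.0854
t 15.2833 tcp [ 0.5076 -0.0811  0.0529] toolx yaw 107.47626861393287 toolz [ 0.0008 -0.0007 -1.    ] F [-0.2412  0.516   0.2361] w 0.08541977842812581 q [ 0.4096  0.9052 -0.575   2.0144  1.0023  0.5332 -0.5982]
shift [ 0.0002 -0.0005  0.0009]
turn [0.0286 0.0529 0.0763]
```

```bash
python3 -m inch '[[0.6,0,0,0.003,0,0,0],[0.4,0,0,0.003,0,0,0],[0.2,0,0,0.003,0,0,0],[0.1,0,0,0.003,0,0,0],[0,0,0,0.003,0,0,0]]' 40
python3 -m inch '[[-0.2,0,0,0,0,0,0],[-0.5,0,0,0,0,0,0],[-1,0,0,0,0,0,0],[-1,0,0,0,0,0,0]]' 60
python3 rel.py .507 -.081 .150 107.4
```

```text
time: 15.7
tcp_pos: [0.5076, -0.0811, 0.0502]
orientation: [1.857, 2.532, -0.0]
ft_force: [-1.9, -1.0, 4.7]
width: 0.0445
time: 16.03
tcp_pos: [0.5075, -0.0812, 0.0503]
orientation: [1.858, 2.532, -0.001]
ft_force: [-0.6, -0.7, 2.1]
width: 0.0441
t 16.0333 tcp [ 0.5075 -0.0812  0.0503] toolx yaw 107.46355489998176 toolz [ 0.0009 -0.0012 -1.    ] F [-0.6461 -0.685   2.0626] w 0.04406174054390112 q [ 0.4066  0.9089 -0.5696  2.0155  1.0096  0.5279 -0.6049]
shift [ 0.0002 -0.0003 -0.0997]
turn [0.0305 0.0798 0.0636]
```

Firm grip. Lift slowly, with more grip force against tipping.

```bash
python3 -m inch '[[-1,0,0,-0.001,0,0,0],[-1,0,0,-0.003,0,0,0],[-1,0,0,-0.006,0,0,0],[-1,0,0,-0.009,0,0,0],[-1,0,0,-0.012,0,0,0]]' 90
python3 rel.py .507 -.081 .150 107.4
python3 - <<'E'
from h import *
print(ctrl.sense()["ft_torque"])
E
```

```text
time: 16.45
tcp_pos: [0.5075, -0.0812, 0.0625]
orientation: [1.858, 2.532, -0.001]
ft_force: [0.5, 0.1, -3.9]
width: 0.0437
t 16.45 tcp [ 0.5075 -0.0812  0.0625] toolx yaw 107.46788223530741 toolz [ 0.0008 -0.001  -1.    ] F [ 0.4717  0.1004 -3.8853] w 0.04370841673055158 q [ 0.4202  0.8906 -0.5932  2.0117  0.9789  0.5525 -0.5779]
shift [ 0.0002 -0.0003 -0.0875]
turn [0.0256 0.0707 0.0679]
[-0.01913572  0.00839211  0.03341025]
```

```bash
python3 -m inch '[[-1,0,0,-0.005,0,0,0],[-1,0,0,-0.011,0,0,0],[-1,0,0,-0.018,0,0,0],[-1,0,0,-0.025,0,0,0],[-1,0,0,-0.032,0,0,0]]'
python3 -m inch '[[-1,0,0,-0.007,0,0,0],[-1,0,0,-0.014,0,0,0],[-1,0,0,-0.021,0,0,0],[-1,0,0,-0.028,0,0,0],[-1,0,0,-0.035,0,0,0]]'
python3 rel.py .507 -.081 .150 107.4
```

```text
time: 16.87
tcp_pos: [0.5075, -0.0811, 0.0954]
orientation: [1.858, 2.532, -0.0]
ft_force: [0.4, 0.1, -3.5]
width: 0.0431
time: 17.28
tcp_pos: [0.5074, -0.0811, 0.1312]
orientation: [1.858, 2.532, -0.0]
ft_force: [0.4, -0.5, -3.3]
width: 0.0436
t 17.2833 tcp [ 0.5074 -0.0811  0.1312] toolx yaw 107.465542851953 toolz [ 0.001  -0.0011 -1.    ] F [ 0.4352 -0.5347 -3.3087] w 0.04361764344195529 q [ 0.4915  0.7908 -0.7133  1.9761  0.8221  0.6898 -0.4426]
shift [ 0.0002 -0.0003 -0.0188]
turn [0.0376 0.0782 0.0656]
```

```bash
python3 -m inch '[[-1,0,0,-0.006,0,0,0],[-1,0,0,-0.012,0,0,0],[-1,0,0,-0.016,0,0,0],[-1,0,0,-0.019,0,0,0],[-1,0,0,-0.019,0,0,0]]'
python3 -m inch '[[-1,0,0,0,0,0,0],[-1,0,0,0,0,0,0],[-1,0,0,0,0,0,0],[-1,0,0,0,0,0,0],[-1,0,0,0,0,0,0]]'
python3 rel.py .507 -.081 .150 107.4
python3 - <<'E'
from h import *
ims=[]
print(ctrl.sense()["ft_torque"],abs(ctrl.sense()["qd"]).max())
c=cams.camera("scene"); d=np.array([-.299,.954,0]); b=np.array([.5075,-.081,.171-.009])
im=cv2.resize(c["image"],None,fx=2,fy=2)
# expected level bottom edge, near side (+x side)
n=np.array([.954,.299,0])*.0225
for a in(-.13,.22):
    k=(2*proj(c,b+n+d*(.047+a-.047)) ).astype(int); cv2.circle(im,tuple(map(int,k)),3,(255,0,0),-1)
save("pics/g.png",im[220:700,220:960])
E
```

```text
time: 17.7
tcp_pos: [0.5076, -0.0811, 0.1507]
orientation: [1.857, 2.531, 0.0]
ft_force: [0.3, -0.5, -3.6]
width: 0.0435
time: 18.12
tcp_pos: [0.5075, -0.0811, 0.1505]
orientation: [1.857, 2.532, 0.0]
ft_force: [-0.1, 0.2, -3.8]
width: 0.0434
t 18.1167 tcp [ 0.5075 -0.0811  0.1505] toolx yaw 107.46556139474735 toolz [ 0.0015 -0.0011 -1.    ] F [-0.1185  0.2351 -3.7593] w 0.043358326478346094 q [ 0.51    0.7639 -0.7434  1.9614  0.782   0.7286 -0.4083]
shift [ 0.0002 -0.0004  0.0005]
turn [0.0613 0.0828 0.0656]
[ 0.03927978  0.07089824 -0.02862459] 0.0028133052439272147
```

View pics/g.png

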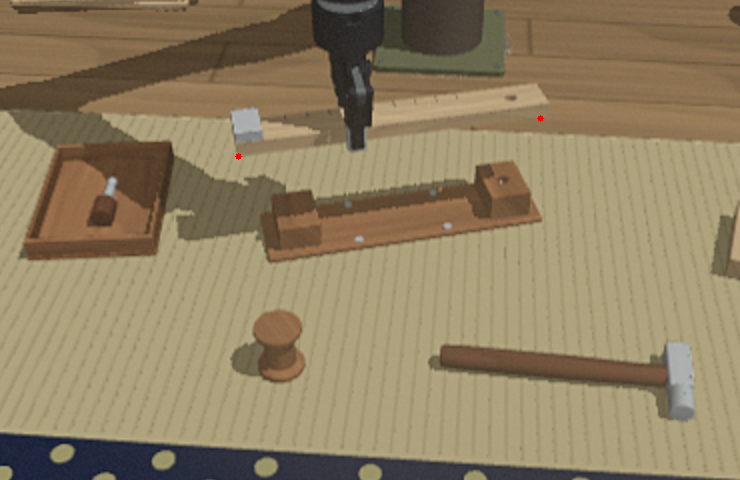

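The straightedge hangs above the jig and the pin is still in the tray. The far end, at (548,105), may be slightly high compared with the level prediction at (540,118). I'll check with a wireframe.

```bash
python3 - <<'E'
from h import *
import os
c=cams.camera("scene"); d=np.array([-.299,.954,0]); n=np.array([.954,.299,0]); b=np.array([.5075,-.081,.162])
np.set_printoptions(precision=2,suppress=True)
o=np.array([210,140]); S=4
im=cv2.resize(c["image"][140:200,210:400],None,fx=S,fy=S,interpolation=cv2.INTER_CUBIC)
m=outline_of("scene","straightedge"); print(m[0]["p"] if m else None)
def k(p): return tuple(int(v) for v in (proj(c,p)-o+.5)*S)
ref=im.copy()
for tilt,col in((0,(255,0,0)),(2,(0,255,0))):
    t=np.radians(tilt); D=d*np.cos(t)+np.array([0,0,np.sin(t)]); U=np.array([0,0,1])*np.cos(t)-d*np.sin(t)
    P=lambda a,w,u: b+np.array([0,0,.009])+D*a+n*w+U*(u-.009)
    for (a0,w0,u0),(a1,w1,u1) in (((-.133,.0225,0),(.227,.0225,0)),((-.133,.0225,.018),(.227,.0225,.018)),((.227,.0225,0),(.227,.0225,.018)),((.227,.0225,.018),(.227,-.0225,.018)),((.227,-.0225,.018),(-.133,-.0225,.018))):
        cv2.line(im,k(P(a0,w0,u0)),k(P(a1,w1,u1)),col,1)
    cv2.circle(im,k(P(.187,0,.018)),3,col,-1)
save("pics/h.png",np.vstack([im,ref]))
E
```

```text
0.73
```

View pics/h.png

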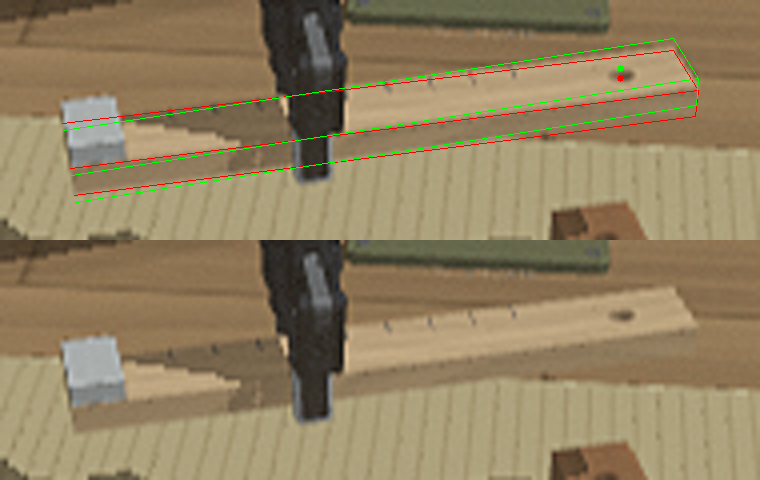

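The level (red) wireframe matches the batten to within 1 source pixel at both ends, so it is level. Handing in.

```bash
python3 - <<'E'
from h import *
s=ctrl.sense(); print(s["time"],s["tcp_pos"],s["ft_force"],s["width"]); print(job.sign_off())
E
```

```text
18.2667 [ 0.50756569 -0.0810639   0.15061394] [ 0.62935695  0.64289187 -2.51110304] 0.04369024969592661
the job is handed in; nothing more can be done
None
```

I pulled the locking pin straight up out of its catch and laid it in the tray. I then gripped the straightedge at its balance point, lifted it 10 cm and handed the job in at 18.3 s while still holding it.

- **Level:** the last picture matched a level wireframe to within about 1 pixel at both ends of the straightedge.
- **Height and grip:** the straightedge rose 100 mm by arm reading, the opening held at about 43.5 mm, and the wrist load was about 2.5–4 N. The arm was essentially still (fastest joint under 0.003 rad/s).
- **Surroundings:** the pin was lying in the tray, and the spool and hammer looked untouched. The offcut was only partly in the last view.

No final check failed. My first tilt for laying the pin down brought joint 6 within 0.004 rad of its limit, so I reversed the tilt before placing the pin.

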